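# Set a bar of cheese in the lever slicer and hold it for the cut

### The job

Get the cheese ready for me to slice: swing the slicer's blade arm all the way up and over until it leans back on its rest, then set the bar of cheese down on the slicer bed and press it into the corner, one long side flat against the low fence and its end against the thickness stop. Finish while still holding it, keeping it pressed against both with your gripper so that I can bring the blade down; leave the mug, the glass and the shaker where they are.

Things in the scene. Friction and masses are not known exactly. Their poses are not given: they have to be found in the camera images.
- slicer: Lever slicer, fixed: wooden board; bed (its top) at z = 20 mm. Axes: x = feed direction (to the thickness stop, roughly away from the robot), y = from the fence across the bed to the knob's side (roughly the robot's left), z up. Origin on the worktop; board spans x -85 to 100, y -120 to 60 mm. Fence face at y = -40; blade slot in plane x = 30; stop face at x = 38 to 50 mm.
- fence: Low steel fence, 104 mm long (slicer x -80 to +24 mm), rising 22 mm above the bed. Origin in the middle of its face at bed level; axes as the slicer's: x along the fence, y out of its face towards the cheese's place, z up.
- blade_hinge (a point): Axis of the blade arm's hinge, at slicer (30, -85, 50) mm; it runs along the slicer's x. The steel hinge bracket stands behind the fence, slicer x 7 to 53, y -118 to -69 mm, up to z = 71 mm. Mind the wall cabinet: it hangs beyond world x = 0.61 m, above z = 0.53 m, so keep the wrist low or near the robot here.
- blade_arm (a joint): Angle of the steel blade arm, rad: 0 = down, blade in its slot, barring the way to the stop; grows as the knob swings up and over to the fence side; upright about 1.5; at 1.85 it leans back on its rest. The hinge is stiff and stays where it is left; some 3 N at the knob turns it.
- knob_center (a point): Centre of the black ball knob, 33 mm across, on the free end of the blade arm, 160 mm from the hinge axis along the arm and 12 mm above that line; at slicer (30, 75, 62) mm when the arm is down. It overhangs the board's edge and can be pinched from above, fingers closing along the slicer's x: it turns between them.
- thickness_stop: Thickness stop: upright steel plate 62 mm wide, 36 mm high above the bed, on a carriage clamped to the bed by a thumbscrew; it does not give when pressed. Its face is 8 to 20 mm beyond the blade plane. Origin in the middle of the face at bed level (slicer y = -7 mm), axes as the slicer's; the cheese meets it from the -x side.
- cheese: Bar of hard cheese with brown rind, 100 x 55 x 60 mm (x, y, z), about 0.33 kg, lying on the worktop left of the slicer; either end may go to the stop. Origin in the middle of its underside, x along its length, z up. Set on the bed, its upper 38 mm stand above the fence, so it can be gripped there across its 55 mm width.
- mug: Bystander: green mug, 86 mm across, 96 mm high, standing behind the work. Origin in its underside.
- glass: Bystander: small clear tumbler, 48 mm across, 61 mm high, standing behind the work. Origin in the centre of its underside.
- shaker: Bystander: salt shaker, 44 mm across, 90 mm high, standing behind the slicer. Origin in the centre of its underside.
Not all that is in view belongs to the job. There is more than one size of the cheese; the one meant has the size given above.

How it is judged:
By the outcome, as a careful person would: the job done as asked, in the order asked, and still so for the second after the job is handed in, while the arm keeps its last pose, push and grip.
It also fails if it takes over 72 s, if anything falls off the work surface, if the arm or the gripper's body presses on something with over 40 N, if the wrist force passes 120 N, or if a joint passes its speed limit or range.

### The arm

A 6-joint arm with a two-finger parallel gripper is mounted at the origin on a cart in front of the work surface, level with it; the furniture and walls round the work are solid. World frame = base frame: x ahead of the robot, y to its left, z up, the work surface at z = 0. Lengths are in m, angles in degrees, forces in N, time in s.
With the tool pointing down it reaches from about 0.3 to 0.875 m from the base axis. Payload 6.4 kg.
Tool frame: the origin (TCP) lies on the centre line of the jaws, within the pads' length; the fingertips stand 11 mm ahead of it and the grasp point (between the pads) lies 8 mm behind it; z points along the fingers, y is the line along which they close (so a half turn about z gives the same grasp; the last joint's range is limited). The gripper opens to 88 mm and grips with 3 to 60 N. Pads are 18 mm wide; open, the fingers measure 123 mm over their backs; the gripper's body (75 mm by 187 mm) begins 45 mm behind the grasp point.
Start: joints at [57.565, 10.359, 92.074, -0, 77.567, -11.82], TCP at [0.202, 0.538, 0.25] pointing down, gripper open.
Joint ranges: [-171.53, 171.53], [-51.25, 118.39], [17.06, 147.69], [-65.23, 245.23], [0, 150.52], [-178.68, 178.68]. Speed limits (degrees/s): [147.25, 147.25, 172.46, 180, 180, 180].

### API

Orientations are given as [roll, pitch, yaw] about the fixed x, y, z axes, in that order (R = Rz(yaw) Ry(pitch) Rx(roll)).
In Python, from workcell import r gives the robot as it stands.
- The arm moves only by the shell command python3 -m inch 'ROWS'. ROWS is JSON, a list of rows, each a list of 3 entries, a list of its own where there are three numbers: the opening, from 0 (shut) to 1 (fully open), then the shift along the tool's x, y, z each as a share of 0.02 m, from -1 to 1, then the turn, a rotation vector about the tool's x, y, z each as a share of 45 degrees, from -1 to 1. A call has 1 to 8 rows; each row shifts and turns the commanded pose from where the row before left it, along the tool's axes as they then stand; what a row does not reach is not made up. A row lasts 1/8 s, in which the tool goes at most 62.5 mm and 10.7 degrees, less where a joint would pass 70% of its speed; a pose out of reach is approached as far as the arm can. A call with a number of a shift or a turn outside -1 to 1 is refused whole. A call with a gripper value outside its range is refused whole. The fingers move at their own pace and stop on an object; the grip force is fixed at half the most. Time passes only in rows, so rows that do not move let the fingers close. It gives the time, the measured TCP pose, the force, the opening and the grip force at its end, in the units of the state.
- r.get_state(): the state, without advancing time (a new reading comes with each control period).
- r.capture(name): name is "side" or "top" or "wrist"; returns a dict with "image" (420x560x3 uint8, blue, green, red), "range_z" (420x560 float32, m along the optical axis (not along the pixel's ray), 0 where there is no reading), "fx", "fy", "cx", "cy" (pixels), "dist_coeffs" ([k1, k2, p1, p2, k3] as OpenCV has them; the pictures are not rectified), "camera_from_world" (4x4, takes a point from world to camera coordinates); the wrist camera has in their place "hand_eye" (4x4, takes a point from camera to tool coordinates, whose origin is the TCP and whose axes are the flange's). Camera axes: x right, y down, z forward; pixel columns grow to the right and rows downward; lengths in m; the calibration is good to about 2 mm. A picture is of the moment at which its call begins: read the wrist's pose just before it.
- r.job_done(): hands the job in; it is judged then, once.
The state is a dict: "time_s": time; "qpos": joint angles; "joint_vel": joint speeds; "joint_efforts": joint torques, N m; "eef_pos": TCP position; "tool_rot": TCP orientation; "ft_force": force on the tool from outside, world axes, zero at the start; "ft_torque": the same for the moment, N m; "gripper_width": opening from 0.0 (shut) to 1.0 (fully open); "grip_force": force on a finger pad.
Only numpy, scipy, OpenCV 4.12 (cv2) and the standard library are available. Lean on these libraries where they do the work, as an engineer would, in place of code of your own. Each camera call takes 0.05 s, during which the arm holds its last target. There are 200 camera calls.

## Working session

There is one attempt and no reset: what is moved stays moved. The work goes in short steps, Python scripts to look and compute and a shell command to move; the robot and the scene stay as the last step left them, time stands still between calls to the robot, and variables do not carry over. Pictures are saved under pics/ and viewed, at most 10 in all, crops included, and the job is handed in when it is done.

```bash
ls; mkdir -p pics; cat > h.py <<'E'
import numpy as np, cv2
from workcell import r
from scipy.spatial.transform import Rotation as R
def cap(n):
    s=r.get_state(); c=r.capture(n); c['s']=s
    if n=='wrist':
        T=np.eye(4); T[:3,:3]=R.from_euler('xyz',s['tool_rot'],degrees=True).as_matrix(); T[:3,3]=s['eef_pos']
        c['wc']=T@np.array(c['hand_eye'])
    else: c['wc']=np.linalg.inv(np.array(c['camera_from_world']))
    c['K']=np.array([[c['fx'],0,c['cx']],[0,c['fy'],c['cy']],[0,0,1]]); c['d']=np.array(c['dist_coeffs'])
    return c
def cloud(c):
    h,w=c['range_z'].shape; v,u=np.mgrid[:h,:w]
    p=cv2.undistortPoints(np.stack([u.ravel(),v.ravel()],1).astype(float)[:,None],c['K'],c['d'])[:,0]
    z=c['range_z'].reshape(-1,1); P=np.hstack([p*z,z])@c['wc'][:3,:3].T+c['wc'][:3,3]
    P[z[:,0]==0]=np.nan
    return P.reshape(h,w,3)
def plane(c,uv,z):
    p=cv2.undistortPoints(np.array(uv,float).reshape(-1,1,2),c['K'],c['d'])[:,0]
    d=np.hstack([p,np.ones((len(p),1))])@c['wc'][:3,:3].T; o=c['wc'][:3,3]
    return o+d*((z-o[2])/d[:,2:])
E
python3 - <<'E'
from h import *
for n in ['side','top','wrist']:
    c=cap(n); cv2.imwrite(f'pics/{n}0.png',c['image']); np.savez(f'{n}0.npz',P=cloud(c),im=c['image'])
    print(n,c['wc'].round(3).tolist(),c['fx'])
print(r.get_state())
E
```

```text
pics
side [[-1.0, -0.003, -0.028, 0.572], [0.021, 0.613, -0.789, 0.763], [0.02, -0.79, -0.613, 0.656], [0.0, 0.0, 0.0, 1.0]] 437.2600625731255
top [[-0.017, -0.995, 0.097, 0.458], [-1.0, 0.019, 0.018, 0.006], [-0.02, -0.097, -0.995, 0.94], [0.0, 0.0, 0.0, 1.0]] 443.73017623972294
wrist [[0.352, 0.905, 0.24, 0.141], [0.936, -0.34, -0.092, 0.562], [-0.001, 0.257, -0.966, 0.384], [0.0, 0.0, 0.0, 1.0]] 299.7295837350436
{'time_s': 0.15, 'qpos': array([ 5.75649256e+01,  1.03918063e+01,  9.21167304e+01,  1.64610844e-03,
        7.75650325e+01, -1.18195263e+01]), 'joint_vel': array([-0.02086831, -0.13021429, -0.09723912, -0.0599339 , -0.13060324,
        0.00686417]), 'joint_efforts': array([ 3.40814649e-04, -4.34234297e+01, -3.42176700e+01,  7.02053332e-02,
        3.56964301e-02, -4.13348562e-05]), 'eef_pos': array([0.20222312, 0.53787296, 0.249035  ]), 'tool_rot': array([-1.79928320e+02, -1.66421107e-02,  1.59384086e+02]), 'ft_force': array([-0.75024737, -0.46742193,  0.12332919]), 'ft_torque': array([-0.00377686, -0.0336242 ,  0.02574575]), 'grip_force': 0.0, 'gripper_width': 1.0003988734756444}
```

View pics/top0.png

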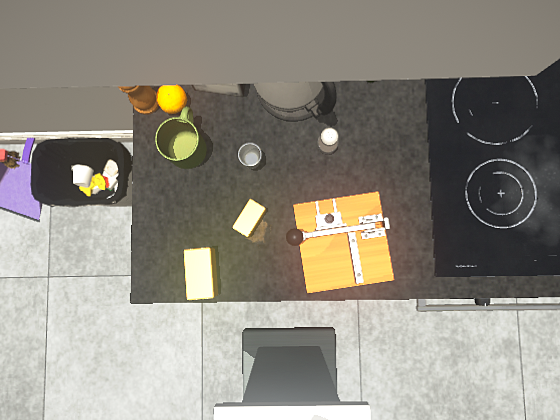

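View pics/side0.png

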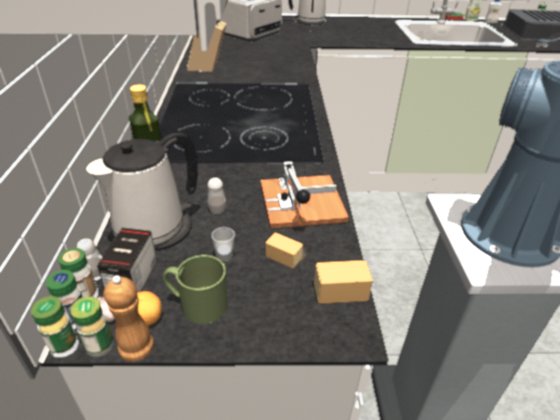

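The top view shows the slicer board at (343,243), with its knob at (294,237). There are two cheese bars: a large one at (200,273) and a small one at (249,218). The mug is at (179,140), the glass at (250,155) and the shaker at (329,138). Next I measure both bars and enlarge the crop.

```bash
python3 - <<'E'
from h import *
from scipy import ndimage
c=cap('top'); P=cloud(c); hsv=cv2.cvtColor(c['image'],cv2.COLOR_BGR2HSV)
def blob(u,v,zl,zh,rad):
    m=(P[...,2]>zl)&(P[...,2]<zh)&(hsv[...,1]>60)
    yy,xx=np.mgrid[:420,:560]; m&=(abs(xx-u)<rad)&(abs(yy-v)<rad)
    l,_=ndimage.label(m); k=np.bincount(l[m]).argmax(); return l==k
for nm,u,v,zl,zh,rad in [('big',200,273,.02,.1,45),('small',249,218,.015,.1,35),('board',343,243,.008,.03,75)]:
    m=blob(u,v,zl,zh,rad); z=np.nanmedian(P[m][:,2]); print(nm,'z',z, np.nanpercentile(P[m][:,2],[5,95]))
    top=m&(abs(P[...,2]-z)<.006)
    cn=max(cv2.findContours(top.astype(np.uint8),0,2)[0],key=cv2.contourArea)
    box=cv2.boxPoints(cv2.minAreaRect(cn))
    w=plane(c,cn.reshape(-1,2),z)[:,:2].astype(np.float32)*1000
    rc=cv2.minAreaRect(w); print(rc, cv2.boxPoints(rc).round(1).tolist())
# knob
m=(P[...,2]>.04)&(P[...,2]<.09)&(c['image'].max(2)<90); yy,xx=np.mgrid[:420,:560]; m&=(abs(xx-294)<14)&(abs(yy-237)<14)
uv=[xx[m].mean(),yy[m].mean()]; print('knob',m.sum(),uv,P[m][:,2].max(),plane(c,[uv],.062),plane(c,[uv],.07))
a=c['image'][190:310,180:240]; b=c['image'][180:300,280:400]; d=c['image'][190:310,225:285]
cv2.imwrite('pics/crop.png',cv2.resize(np.hstack([a,d,b]),None,fx=3.3,fy=3.3,interpolation=cv2.INTER_CUBIC))
E
```

```text
big z 0.05678437807616005 [0.02488832 0.06100505]
((452.017822265625, 180.4998321533203), (40.56914520263672, 57.22188186645508), 1.1051615476608276) [[431.20001220703125, 208.6999969482422], [432.29998779296875, 151.5], [472.8999938964844, 152.3000030517578], [471.70001220703125, 209.5]]
small z 0.038470085809175325 [0.01776919 0.04301314]
((521.8883666992188, 65.49958038330078), (7.781115531921387, 68.85926818847656), 52.663169860839844) [[492.20001220703125, 83.30000305175781], [546.9000244140625, 41.5], [551.5999755859375, 47.70000076293945], [496.8999938964844, 89.5]]
board z 0.020278594118242788 [0.01761865 0.02298676]
((444.28826904296875, -117.02203369140625), (111.54913330078125, 179.52264404296875), 7.585594654083252) [[377.20001220703125, -35.400001525878906], [400.8999938964844, -213.39999389648438], [511.3999938964844, -198.60000610351562], [487.70001220703125, -20.700000762939453]]<stdin>:17: RuntimeWarning: Mean of empty slice.
  ret = ret.dtype.type(ret / rcount)
Traceback (most recent call last):
ValueError: zero-size array to reduction operation maximum which has no identity
```

```bash
python3 - <<'E'
from h import *
c=cap('top'); P=cloud(c); im=c['image']; hsv=cv2.cvtColor(im,cv2.COLOR_BGR2HSV)
print('px',im[260,330],hsv[260,330],hsv[275,200],hsv[218,249],'z',P[275,200],P[218,249],'knob',im[237,294],P[237,294])
yy,xx=np.mgrid[:420,:560]
def rect(nm,m,z):
    cn=max(cv2.findContours(m.astype(np.uint8),0,2)[0],key=cv2.contourArea)
    cn=cv2.convexHull(cn).reshape(-1,2); w=plane(c,cn,z)[:,:2].astype(np.float32)*1000
    rc=cv2.minAreaRect(w); print(nm,rc,cv2.boxPoints(rc).round(1).tolist())
b=(abs(xx-343)<62)&(abs(yy-243)<62)&(hsv[...,1]>90)&(hsv[...,0]<25)&(hsv[...,2]>90)
rect('board',b,.020)
for nm,u,v,rad,z in [('big',200,273,38,.06),('small',249,218,30,.04)]:
    m=(abs(xx-u)<rad)&(abs(yy-v)<rad)&(P[...,2]>z-.012)
    print(np.percentile(P[m][:,2],[10,50,90])); rect(nm,m,z)
m=(abs(xx-294)<12)&(abs(yy-237)<12)&(im.max(2)<75)&(P[...,2]>.03)
print(m.sum(), np.nanmax(P[225:250,282:306,2]))
m=(abs(xx-294)<12)&(abs(yy-237)<12)&(hsv[...,1]<120)&(im.max(2)<90)
m2=m
uv=[xx[m].mean(),yy[m].mean()]; print('knob',m.sum(),uv,plane(c,[uv],.062),P[m][:,2])
a=im[210:330,170:230]; d=im[160:280,220:280]; e=im[180:300,280:400]
cv2.imwrite('pics/crop.png',cv2.resize(np.hstack([a,d,e]),None,fx=3.3,fy=3.3,interpolation=cv2.INTER_CUBIC))
E
```

```text
px [109 212 255] [ 21 146 255] [ 30  27 255] [ 30  31 255] z [0.41910949 0.17483796 0.06002123] [0.53125106 0.07820257 0.04396664] knob [147 159 175] [ 0.48866078 -0.01086382  0.11094552]
board ((479.785888671875, -101.29238891601562), (186.86293029785156, 205.71287536621094), 7.676519393920898) [[373.5, -11.800000190734863], [400.8999938964844, -215.6999969482422], [586.0999755859375, -190.6999969482422], [558.5999755859375, 13.100000381469727]]
[0.05761447 0.05997796 0.06210101]
big ((422.3969421386719, 177.61610412597656), (99.88297271728516, 55.967613220214844), 3.9834158420562744) [[370.6000061035156, 202.10000610351562], [374.5, 146.1999969482422], [474.20001220703125, 153.1999969482422], [470.29998779296875, 209.0]]
[0.03971286 0.04199507 0.04405143]
small ((531.9802856445312, 79.56826782226562), (39.33817672729492, 70.17225646972656), 56.91211700439453) [[491.79998779296875, 82.19999694824219], [550.5999755859375, 43.900001525878906], [572.0999755859375, 76.9000015258789], [513.2999877929688, 115.19999694824219]]
0 0.11436344367115048
knob 5 [np.float64(297.8), np.float64(233.0)] [[ 0.49821012 -0.01952532  0.062     ]] [0.00579218 0.10343341 0.10418506 0.10149386 0.00679986]
```

View pics/crop.png

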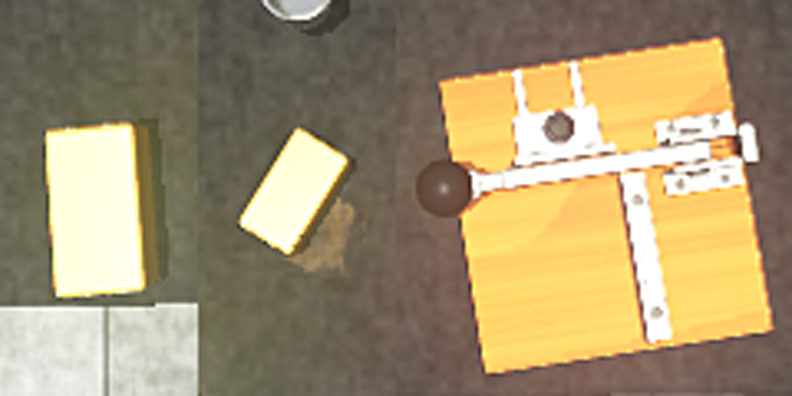

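The two candidates are the bar at (200,273), which measures 100x56 and 60 mm high, and the bar at (249,218), which is 70x39 and 42 mm high. The large one is the right cheese. The crop also shows the knob at px ~(295,237), top at z≈0.114, so the arm is already slightly raised. I refine the slicer pose and the knob next.

```bash
python3 - <<'E'
from h import *
c=cap('top'); P=cloud(c); im=c['image']; hsv=cv2.cvtColor(im,cv2.COLOR_BGR2HSV); yy,xx=np.mgrid[:420,:560]
b=(abs(xx-343)<62)&(abs(yy-243)<62)&(hsv[...,1]>120)&(hsv[...,2]>150)
cn=max(cv2.findContours(b.astype(np.uint8),0,2)[0],key=cv2.contourArea)
w=plane(c,cv2.convexHull(cn).reshape(-1,2),.02)[:,:2].astype(np.float32)*1000
rc=cv2.minAreaRect(w); print(rc)
px=[[293.3,204.8],[378.2,191.5],[394.2,280],[307.6,293]]
W=plane(c,px,.02)[:,:2]; print(W)
S=np.array([[.1,.06],[.1,-.12],[-.085,-.12],[-.085,.06]])
M,_=cv2.estimateAffinePartial2D(S,W); print(M, np.degrees(np.arctan2(M[1,0],M[0,0])),np.hypot(M[0,0],M[1,0]))
k=(np.hypot(xx-295,yy-237)<9)&(im.max(2)<140)&(P[...,2]>.06)
print('knob',k.sum(),xx[k].mean(),yy[k].mean(),P[k].mean(0),P[k].max(0),P[k].min(0))
uv=[[xx[k].mean(),yy[k].mean()]]; kn=plane(c,uv,.097)[0]; print(kn)
# fence & stop points, slicer frame
yaw=np.radians(rc[2]); 
ctr=np.array(rc[0])/1000; Rz=np.array([[np.cos(yaw),-np.sin(yaw)],[np.sin(yaw),np.cos(yaw)]]); o=ctr-Rz@[.0075,-.03]
print('slicer o',o,'yaw',rc[2]); f=lambda p:(np.asarray(p)[:2]-o)@Rz
print('knob slicer',f(kn))
for n,lo,hi in [('fence',.034,.055),('stop',.05,.075)]:
    q=P[(P[...,2]>lo)&(P[...,2]<hi)&(abs(xx-343)<55)&(abs(yy-243)<60)]; s=np.c_[(q[:,:2]-o)@Rz,q[:,2]]
    if n=='fence': s=s[(s[:,0]<.015)&(abs(s[:,1]+.045)<.03)]
    else: s=s[(s[:,0]>.03)&(s[:,1]>-.05)]
    print(n,len(s),np.percentile(s,[2,10,50,90,98],axis=0).round(4).tolist())
E
```

```text
((444.5213623046875, -117.93803405761719), (112.05029296875, 181.07080078125), 7.623834133148193)
[[ 0.5590549  -0.01265785]
 [ 0.58344816 -0.18983453]
 [ 0.40076855 -0.21502889]
 [ 0.37724064 -0.0380307 ]]Traceback (most recent call last):
  File "<stdin>", line 10, in <module>
cv2.error: OpenCV(4.12.0) /io/opencv/modules/calib3d/src/ptsetreg.cpp:1108: error: (-215:Assertion failed) count >= 0 && to.checkVector(2) == count in function 'estimateAffinePartial2D'
```

```bash
python3 - <<'E'
from h import *
cat='''
yaw=np.radians(7.63); Rz=np.array([[np.cos(yaw),-np.sin(yaw)],[np.sin(yaw),np.cos(yaw)]]); o=np.array([.4687,-.0852])
def toS(p): p=np.atleast_2d(p); return np.c_[(p[:,:2]-o)@Rz,p[:,2]]
def toW(p): p=np.atleast_2d(p); return np.c_[p[:,:2]@Rz.T+o,p[:,2]]
'''
open('h.py','a').write(cat); exec(cat)
c=cap('top'); P=cloud(c); im=c['image']; yy,xx=np.mgrid[:420,:560]
k=(np.hypot(xx-295,yy-237)<9)&(im.max(2)<140)&(P[...,2]>.06)
print('knob',k.sum(),xx[k].mean(),yy[k].mean(),P[k].mean(0),P[k].max(0),P[k].min(0))
kn=plane(c,[[xx[k].mean(),yy[k].mean()]],.097); print('knobW',kn,toS(kn))
for n,lo,hi in [('fence',.034,.055),('stop',.05,.075)]:
    q=P[(P[...,2]>lo)&(P[...,2]<hi)&(abs(xx-343)<55)&(abs(yy-243)<60)]; s=toS(q)
    s=s[(s[:,0]<.015)&(abs(s[:,1]+.045)<.03)] if n=='fence' else s[(s[:,0]>.03)&(s[:,1]>-.05)]
    print(n,len(s),np.percentile(s,[2,10,50,90,98],axis=0).round(4).tolist())
s=cap('side'); im=s['image'];P=cloud(s)
k=(abs(xx-303)<9)&(abs(yy-196)<9)&(im.max(2)<70)
uv=[[xx[k].mean(),yy[k].mean()]];print('side knob',uv,np.nanmedian(P[k],0),plane(s,uv,.097))
for z in (.085,.09,.1,.105): print(z,plane(s,uv,z))
E
```

```text
knob 218 294.35779816513764 236.8394495412844 [ 0.48910438 -0.01162447  0.10678268] [0.50438605 0.00228781 0.11405921] [ 0.47394375 -0.02649229  0.09509743]
knobW [[ 0.48946186 -0.01182958  0.097     ]] [[0.03031982 0.06996415 0.097     ]]
fence 116 [[-0.0754, -0.0427, 0.0345], [-0.0685, -0.0419, 0.0365], [-0.0333, -0.0398, 0.0412], [0.0042, -0.0386, 0.0439], [0.0126, -0.0382, 0.0451]]
stop 128 [[0.0388, -0.0335, 0.0504], [0.0395, -0.0244, 0.0511], [0.0429, -0.0055, 0.0548], [0.0603, 0.0145, 0.0578], [0.0646, 0.0229, 0.0592]]
side knob [[np.float64(302.06779661016947), np.float64(196.58474576271186)]] [0.49244875 0.00084138 0.10287444] [[ 0.49124737 -0.00744257  0.097     ]]
0.085 [[ 0.48952396 -0.02397371  0.085     ]]
0.09 [[ 0.49024205 -0.01708573  0.09      ]]
0.1 [[ 0.49167822 -0.00330978  0.1       ]]
0.105 [[0.49239631 0.00357819 0.105     ]]
```

Knob centre is at slicer (30, 70, 94.5), so the arm is up about 0.2 rad (radius 161 mm, which matches). The fence face and height agree with the given slicer frame, and the stop face is near x≈39. I turn the tool until tool x = slicer y and tool y = slicer x.

```bash
cat >> h.py <<'E'
def st():
    s=r.get_state(); print(round(s['time_s'],2),'S',(toS(s['eef_pos'])[0]*1000).round(1),'rot',s['tool_rot'].round(2),'F',s['ft_force'].round(1),'w',round(s['gripper_width'],3),'g',round(s['grip_force'],1),'q',s['qpos'].round(0))
    return s
E
python3 -m inch '[[1,[0,0,0],[0,0,0.229]],[1,[0,0,0],[0,0,0.229]],[1,[0,0,0],[0,0,0.229]],[1,[0,0,0],[0,0,0.229]],[1,[0,0,0],[0,0,0.229]],[1,[0,0,0],[0,0,0.229]]]'
python3 -m inch '[[1,[-0.972,0.353,0],[0,0,0]],[1,[-0.972,0.353,0],[0,0,0]],[1,[-0.972,0.353,0],[0,0,0]],[1,[-0.972,0.353,0],[0,0,0]],[1,[-0.972,0.353,0],[0,0,0]],[1,[-0.972,0.353,0],[0,0,0]],[1,[-0.972,0.353,0],[0,0,0]],[1,[-0.972,0.353,0],[0,0,0]]]'
python3 -c "from h import *;st()"
```

```text
time_s: 1.15
eef_pos: [0.2024, 0.5382, 0.2497]
tool_rot: [180.0, -0.0, 97.2]
ft_force: [0.6, -0.3, 0.4]
gripper_width: 0.999
grip_force: 0.0
time_s: 2.15
eef_pos: [0.2795, 0.39, 0.2498]
tool_rot: [180.0, -0.0, 97.6]
ft_force: [-0.4, 0.4, 0.3]
gripper_width: 1.002
grip_force: 0.0
2.15 S [-124.4  496.1  249.8] rot [ 1.7998e+02 -1.0000e-02  9.7560e+01] F [-0.4  0.4  0.3] w 1.002 g 0.0 q [ 40.  -2. 105.  -0.  77.  33.]
```

```bash

python3 -m inch '[[1,[-0.968,0.351,0],[0,0,0]],[1,[-0.968,0.351,0],[0,0,0]],[1,[-0.968,0.351,0],[0,0,0]],[1,[-0.968,0.351,0],[0,0,0]],[1,[-0.968,0.351,0],[0,0,0]],[1,[-0.968,0.351,0],[0,0,0]],[1,[-0.968,0.351,0],[0,0,0]],[1,[-0.968,0.351,0],[0,0,0]]]' >/dev/null
python3 -m inch '[[1,[-0.968,0.351,0],[0,0,0]],[1,[-0.968,0.351,0],[0,0,0]],[1,[-0.968,0.351,0],[0,0,0]],[1,[-0.968,0.351,0],[0,0,0]],[1,[-0.968,0.351,0],[0,0,0]],[1,[-0.968,0.351,0],[0,0,0]],[1,[-0.968,0.351,0.4],[0,0,0]],[1,[-0.968,0.351,0.6],[0,0,0]]]' >/dev/null
python3 -m inch '[[1,[-0.968,0.351,0.8],[0,0,0]],[1,[-0.968,0.351,0.8],[0,0,0]],[1,[-0.968,0.351,0.8],[0,0,0]],[1,[-0.968,0.351,0.6],[0,0,0]],[1,[0,0,0],[0,0,0]]]'
python3 - <<'E'
from h import *
st()
c=cap('wrist');cv2.imwrite('pics/w1.png',c['image'])
P=toS(cloud(c).reshape(-1,3)).reshape(420,560,3)
k=(P[...,2]>.085)&(P[...,2]<.125)&(abs(P[...,0]-.03)<.03)&(abs(P[...,1]-.07)<.03)&(c['image'].max(2)<140)
print(k.sum(),np.nanmean(P[k],0),P[k].min(0),P[k].max(0))
E
```

```text
time_s: 4.78
eef_pos: [0.4688, 0.0247, 0.1691]
tool_rot: [-179.9, -0.0, 97.4]
ft_force: [0.3, 0.5, -0.3]
gripper_width: 0.999
grip_force: 0.0
4.78 S [ 14.6 108.9 169.1] rot [-1.7992e+02 -2.0000e-02  9.7430e+01] F [ 0.3  0.5 -0.3] w 0.999 g 0.0 q [-12.   2. 111.  -0.  67. -19.]
1325 [0.03054508 0.07668761 0.10492326] [0.01516337 0.06117709 0.08892907] [0.0469954  0.08699055 0.113776  ]
```

View pics/w1.png

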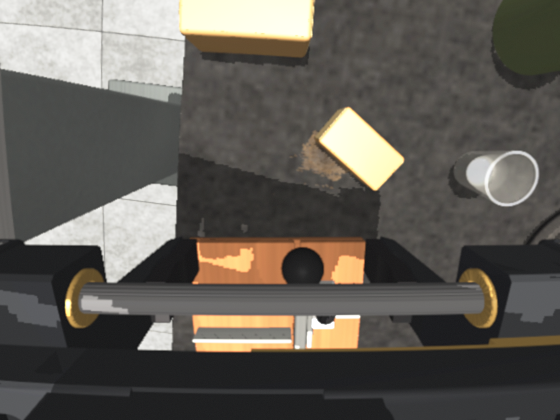

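The wrist view shows the knob at (302,268), centred between the open fingers. Its centre measures slicer (31, 70.5, 97).

```bash

python3 -m inch '[[1,[-0.96,0.4,0],[0,0,0]],[1,[-0.96,0.4,0],[0,0,0]],[1,[0,0,0.8],[0,0,0]],[1,[0,0,0.8],[0,0,0]],[1,[0,0,0.8],[0,0,0]],[1,[0,0,0.8],[0,0,0]],[1,[0,0,0.75],[0,0,0]],[1,[0,0,0],[0,0,0]]]' >/dev/null
python3 -c "from h import *;st()"
python3 -m inch '[[0.3,[0,0,0],[0,0,0]],[0.2,[0,0,0],[0,0,0]],[0.2,[0,0,0],[0,0,0]],[0.2,[0,0,0],[0,0,0]],[0.2,[0,0,0],[0,0,0]],[0.2,[0,0,0],[0,0,0]]]'
python3 -c "from h import *;st()"
```

```text
5.83 S [30.  72.4 89.2] rot [-1.7984e+02 -6.0000e-02  9.7570e+01] F [-0.3 -0.1 -0.7] w 1.001 g 0.0 q [-15.  12. 111.  -0.  57. -23.]
time_s: 6.58
eef_pos: [0.4897, -0.0099, 0.0907]
tool_rot: [-180.0, -0.0, 97.6]
ft_force: [0.2, 0.8, 1.2]
gripper_width: 0.358
grip_force: 30.0
6.58 S [30.8 71.9 90.7] rot [-179.97   -0.     97.56] F [0.2 0.8 1.2] w 0.358 g 30.0 q [-15.  12. 111.  -0.  57. -23.]
```

```bash
python3 -c "
import numpy as np
a=np.radians(np.linspace(16.9,111.5,17));y=160.45*np.cos(a);z=160.45*np.sin(a)
print(np.c_[np.diff(y),-np.diff(z)].__truediv__(20).round(3).tolist())"
```

```text
[[-0.281, -0.778], [-0.36, -0.745], [-0.435, -0.704], [-0.505, -0.656], [-0.57, -0.6], [-0.628, -0.538], [-0.681, -0.471], [-0.725, -0.398], [-0.763, -0.321], [-0.792, -0.241], [-0.812, -0.158], [-0.824, -0.074], [-0.827, 0.012], [-0.822, 0.097], [-0.807, 0.181], [-0.785, 0.263]]
```

```bash
python3 -m inch '[[0.2,[-0.28,0,-0.78],[0,0,0]],[0.2,[-0.36,0,-0.745],[0,0,0]],[0.2,[-0.435,0,-0.705],[0,0,0]],[0.2,[-0.505,0,-0.655],[0,0,0]]]'
python3 -c "from h import *;st()"
```

```text
time_s: 7.08
eef_pos: [0.4939, -0.0416, 0.1494]
tool_rot: [-180.0, -0.0, 97.6]
ft_force: [1.6, 1.1, -5.2]
gripper_width: 0.356
grip_force: 30.0
7.08 S [ 30.8  39.9 149.4] rot [-1.7999e+02 -3.0000e-02  9.7550e+01] F [ 1.6  1.1 -5.2] w 0.356 g 30.0 q [-19.   7. 108.   0.  65. -26.]
```

```bash
python3 -m inch '[[0.2,[-0.57,0,-0.6],[0,0,0]],[0.2,[-0.63,0,-0.54],[0,0,0]],[0.2,[-0.68,0,-0.47],[0,0,0]],[0.2,[-0.725,0,-0.4],[0,0,0]],[0.2,[-0.765,0,-0.32],[0,0,0]],[0.2,[-0.79,0,-0.24],[0,0,0]]]'
python3 -c "from h import *;st()"
```

```text
time_s: 7.82
eef_pos: [0.5051, -0.1249, 0.2006]
tool_rot: [180.0, 0.0, 97.6]
ft_force: [-0.9, 2.8, -0.9]
gripper_width: 0.355
grip_force: 30.0
7.83 S [ 30.8 -44.2 200.6] rot [1.800e+02 2.000e-02 9.755e+01] F [-0.9  2.8 -0.9] w 0.355 g 30.0 q [-27.   6. 103.  -0.  71. -35.]
```

```bash
python3 -m inch '[[0.2,[-0.81,0,-0.16],[0,0,0]],[0.2,[-0.825,0,-0.075],[0,0,0]],[0.2,[-0.825,0,0.01],[0,0,0]],[0.2,[-0.82,0,0.1],[0,0,0]],[0.2,[-0.4,0,0.08],[0,0,0]]]'
python3 -c "from h import *;st()"
```

```text
time_s: 8.45
eef_pos: [0.515, -0.1986, 0.201]
tool_rot: [180.0, 0.1, 97.5]
ft_force: [-2.2, 0.9, 5.4]
gripper_width: 0.353
grip_force: 30.0
8.45 S [  30.9 -118.6  201. ] rot [1.7996e+02 9.0000e-02 9.7500e+01] F [-2.2  0.9  5.4] w 0.353 g 30.0 q [-33.  10.  98.  -0.  72. -41.]
```

```bash
python3 -m inch '[[0.2,[-0.5,0,0.12],[0,0,0]],[0.2,[-0.4,0,0.13],[0,0,0]],[0.2,[-0.2,0,0.07],[0,0,0]]]';python3 -c "from h import *;st()"
python3 -m inch '[[0.2,[-0.15,0,0.06],[0,0,0]],[0.2,[0,0,0],[0,0,0]]]';python3 -c "from h import *;st()"
```

```text
time_s: 8.82
eef_pos: [0.5179, -0.2198, 0.1945]
tool_rot: [180.0, 0.1, 97.5]
ft_force: [-1.6, 0.7, 6.3]
gripper_width: 0.351
grip_force: 30.0
8.82 S [  30.9 -139.9  194.5] rot [1.7996e+02 8.0000e-02 9.7520e+01] F [-1.6  0.7  6.3] w 0.351 g 30.0 q [-35.  12.  97.  -0.  71. -43.]
time_s: 9.07
eef_pos: [0.518, -0.2204, 0.1942]
tool_rot: [180.0, -0.1, 97.6]
ft_force: [-5.3, 8.8, 14.0]
gripper_width: 0.352
grip_force: 29.9
9.07 S [  30.9 -140.6  194.2] rot [ 1.7999e+02 -1.4000e-01  9.7570e+01] F [-5.3  8.8 14. ] w 0.352 g 29.9 q [-35.  12.  97.   0.  71. -43.]
```

The knob stopped at y=-140.6 and z≈200, which is exactly the 1.85 rad position, and the force rose there, so the arm is on its rest. I release and back off up and away.

```bash
python3 -m inch '[[0.6,[0,0,0],[0,0,0]],[1,[0,0,0],[0,0,0]],[1,[0,0,0],[0,0,0]],[1,[0,0,-0.8],[0,0,0]],[1,[0,0,-0.8],[0,0,0]],[1,[0.2,0,-0.6],[0,0,0]],[1,[0.6,0,0],[0,0,0]],[1,[0.9,0,0],[0,0,0]]]';python3 -c "from h import *;st()"
```

```text
time_s: 10.07
eef_pos: [0.5131, -0.1866, 0.2369]
tool_rot: [-180.0, -0.0, 97.5]
ft_force: [-0.2, 0.0, 0.5]
gripper_width: 0.999
grip_force: 0.0
10.07 S [  30.5 -106.4  236.9] rot [-1.7998e+02 -2.0000e-02  9.7530e+01] F [-0.2  0.   0.5] w 0.999 g 0.0 q [-32.   7.  97.   0.  76. -40.]
```

```bash
python3 -m inch '[[1,[0.97,-0.15,0],[0,0,0]],[1,[0.97,-0.15,0],[0,0,0]],[1,[0.97,-0.15,0],[0,0,0]],[1,[0.97,-0.15,0],[0,0,0]],[1,[0.97,-0.15,0],[0,0,0]],[1,[0.97,-0.15,0],[0,0,0]],[1,[0.97,-0.15,0],[0,0,0]],[1,[0.97,-0.15,0],[0,0,0]]]'
python3 - <<'E'
from h import *
st()
c=cap('side');cv2.imwrite('pics/s2.png',c['image'])
P=toS(cloud(c).reshape(-1,3))*1000
k=(P[:,2]>175)&(P[:,2]<225)&(abs(P[:,0]-30)<30)&(P[:,1]<-100)&(P[:,1]>-190)
print(k.sum(),P[k].min(0),P[k].max(0),np.median(P[k],0))
E
```

```text
time_s: 11.08
eef_pos: [0.4689, -0.0358, 0.2372]
tool_rot: [180.0, 0.0, 97.6]
ft_force: [0.2, -0.1, -0.1]
gripper_width: 1.0
grip_force: 0.0
11.07 S [  6.7  48.9 237.2] rot [180.     0.    97.55] F [ 0.2 -0.1 -0.1] w 1.0 g 0.0 q [-19.  -3. 107.   0.  75. -26.]
7 [  35.42485841 -133.1088865   175.77876493] [  40.96850108 -123.51326321  193.77466158] [  38.20331895 -132.3224606   185.70029582]
```

View pics/s2.png

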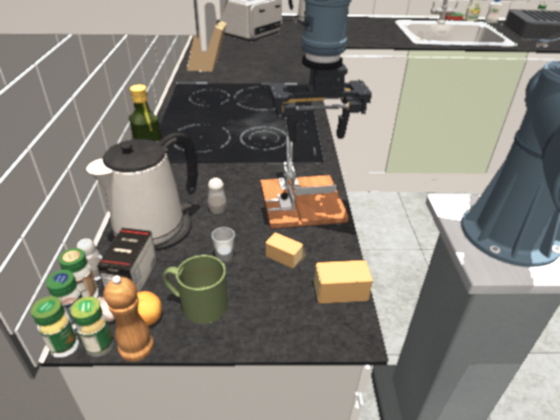

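The side view shows the blade arm standing up and over at (290,165), its knob hidden behind the gripper; I'll check it again later. I carry on to the cheese.

```bash
python3 -m inch '[[1,[0.98,-0.16,0],[0,0,0]],[1,[0.98,-0.16,0],[0,0,0]],[1,[0.98,-0.16,0],[0,0,0]],[1,[0.98,-0.16,0],[0,0,0]],[1,[0.98,-0.16,0],[0,0,0]],[1,[0.98,-0.16,0],[0,0,0]],[1,[0.98,-0.16,0],[0,0,0]],[1,[0.98,-0.16,0],[0,0,0]]]' >/dev/null
python3 -m inch '[[1,[0.98,-0.16,0.5],[0,0,0]],[1,[0.98,-0.16,0.5],[0,0,0]],[1,[0.98,-0.16,0.5],[0,0,0]],[1,[0,0,0.5],[0,0,-0.229]],[1,[0,0,0.5],[0,0,-0.229]],[1,[0,0,0.5],[0,0,-0.229]],[1,[0,0,0.5],[0,0,-0.229]],[1,[0,0,0.5],[0,0,-0.229]]]' >/dev/null
python3 -m inch '[[1,[0,0,0],[0,0,-0.229]],[1,[0,0,0],[0,0,-0.229]],[1,[0,0,0],[0,0,-0.229]],[1,[0,0,0],[0,0,-0.086]],[1,[0,0,0],[0,0,0]]]'
python3 - <<'E'
from h import *
s=st(); print(s['eef_pos'])
c=cap('wrist')
P=cloud(c); k=(abs(P[...,2]-.06)<.006)&(np.hypot(P[...,0]-.4224,P[...,1]-.1776)<.07)
print(k.sum(),np.nanmedian(P[k],0)); q=P[k][:,:2].astype(np.float32)*1000; print(cv2.minAreaRect(q))
cv2.imwrite('pics/w2.png',c['image'])
c=cap('top'); P=cloud(c); k=(P[...,2]>.17)&(P[...,2]<.23)
P=toS(P[k])*1000; P=P[(abs(P[:,0]-30)<25)&(abs(P[:,1]+140)<30)]; print('knob',len(P),P.min(0),P.max(0),P.mean(0))
E
```

```text
time_s: 13.75
eef_pos: [0.4058, 0.1724, 0.1571]
tool_rot: [180.0, -0.0, -176.2]
ft_force: [0.3, 0.8, -0.2]
gripper_width: 1.003
grip_force: 0.0
13.75 S [-28.2 263.7 157.1] rot [ 180.     -0.   -176.18] F [ 0.3  0.8 -0.2] w 1.003 g 0.0 q [  8.  -1. 116.   0.  65. -86.]
[0.40579159 0.17238843 0.15713125]
7594 [0.41792215 0.17871181 0.05956492]
((422.443359375, 179.051513671875), (100.06159210205078, 55.13693618774414), 3.982898473739624)
knob 348 [  14.65434245 -153.06682903  170.34622392] [  46.70494096 -111.70805021  220.40446404] [  30.35156213 -134.86764622  208.48714215]
```

```bash
python3 -m inch '[[1,[0.05,0.27,0.5],[0,0,0]],[1,[0,0,0.95],[0,0,0]],[1,[0,0,0.95],[0,0,0]],[1,[0,0,0.95],[0,0,0]],[1,[0,0,0.95],[0,0,0]],[1,[0,0,0.95],[0,0,0]],[1,[0,0,0.6],[0,0,0]],[1,[0,0,0],[0,0,0]]]';python3 -c "from h import *;print(st()['eef_pos'])"
python3 -m inch '[[0.5,[0,0,0],[0,0,0]],[0.5,[0,0,0],[0,0,0]],[0.5,[0,0,0],[0,0,0]],[0.5,[0,0,0],[0,0,0]]]';python3 -c "from h import *;print(st()['eef_pos'])"
```

```text
time_s: 14.85
eef_pos: [0.4037, 0.1774, 0.0391]
tool_rot: [-180.0, -0.1, -176.1]
ft_force: [-0.9, 0.1, 0.0]
gripper_width: 0.999
grip_force: 0.0
14.85 S [-29.6 268.9  39.1] rot [-1.7999e+02 -1.4000e-01 -1.7615e+02] F [-0.9  0.1  0. ] w 0.999 g 0.0 q [  8.  12. 119.   0.  49. -86.]
[0.40367396 0.17740891 0.03909663]
time_s: 15.35
eef_pos: [0.405, 0.1774, 0.0405]
tool_rot: [180.0, 0.0, -176.1]
ft_force: [-0.4, 0.1, 2.4]
gripper_width: 0.624
grip_force: 30.0
15.35 S [-28.3 268.8  40.5] rot [ 1.7999e+02  5.0000e-02 -1.7614e+02] F [-0.4  0.1  2.4] w 0.624 g 30.0 q [  8.  12. 119.   0.  49. -86.]
[0.40498628 0.17742686 0.0405086 ]
```

```bash
python3 -m inch '[[0.5,[0,0,-0.5],[0,0,0]],[0.5,[0,0,-0.9],[0,0,0]],[0.5,[0,0,-0.9],[0,0,0]],[0.5,[0,0,-0.9],[0,0,0]],[0.5,[0,0,-0.9],[0,0,0]],[0.5,[0,0,-0.4],[0,0,-0.084]],[0.5,[0,0,0],[0,0,0]]]';python3 -c "from h import *;st()"
python3 -m inch '[[0.5,[0.05,-0.5,0],[0,0,0]],[0.5,[0.05,-0.97,0],[0,0,0]],[0.5,[0.05,-0.97,0],[0,0,0]],[0.5,[0.05,-0.97,0],[0,0,0]],[0.5,[0.05,-0.97,0],[0,0,0]],[0.5,[0.05,-0.97,0],[0,0,0]],[0.5,[0.05,-0.97,0],[0,0,0]],[0.5,[0.05,-0.97,0],[0,0,0]]]';python3 -c "from h import *;st()"
```

```text
time_s: 16.23
eef_pos: [0.405, 0.1774, 0.131]
tool_rot: [-180.0, 0.1, -172.4]
ft_force: [-0.0, 0.7, -2.4]
gripper_width: 0.62
grip_force: 30.0
16.23 S [-28.3 268.8 131. ] rot [-1.8000e+02  8.0000e-02 -1.7238e+02] F [-0.   0.7 -2.4] w 0.62 g 30.0 q [  8.   2. 117.  -0.  62. -89.]
time_s: 17.23
eef_pos: [0.4154, 0.0307, 0.1295]
tool_rot: [180.0, -0.1, -172.4]
ft_force: [0.0, 0.3, -2.8]
gripper_width: 0.624
grip_force: 30.0
17.23 S [-37.4 122.  129.5] rot [ 1.7998e+02 -9.0000e-02 -1.7243e+02] F [ 0.   0.3 -2.8] w 0.624 g 30.0 q [ -12.   -1.  120.   -0.   61. -110.]
```

```bash
python3 -m inch '[[0.5,[0.035,-0.9,0],[0,0,0]],[0.5,[0.035,-0.9,0],[0,0,0]],[0.5,[0.035,-0.9,0],[0,0,0]],[0.5,[0.035,-0.9,0],[0,0,0]],[0.5,[0.035,-0.9,0],[0,0,0]],[0.5,[0.035,-0.9,0],[0,0,0]],[0.5,[0.035,-0.9,0],[0,0,0]],[0.5,[0,0,0],[0,0,0]]]'
python3 - <<'E'
from h import *
st(); c=cap('top'); P=cloud(c); hsv=cv2.cvtColor(c['image'],cv2.COLOR_BGR2HSV)
S=toS(P.reshape(-1,3)).reshape(P.shape)*1000
k=(abs(S[...,2]-148)<12)&(S[...,0]<50)&(S[...,0]>0)&(abs(S[...,1]+5)<45)
q=S[k]; print('cheese front',len(q),np.percentile(q,[1,50,99],axis=0).round(1))
k=(S[...,2]>35)&(S[...,2]<65)&(S[...,0]>32)&(S[...,0]<80)&(S[...,1]>-45)&(S[...,1]<30)
q=S[k]; print('stop',len(q),np.percentile(q,[1,10,50,99],axis=0).round(1))
cv2.imwrite('pics/t3.png',cv2.resize(c['image'][150:320,240:440],None,fx=4,fy=3.5,interpolation=cv2.INTER_CUBIC))
E
```

```text
time_s: 18.23
eef_pos: [0.4279, -0.0949, 0.1299]
tool_rot: [180.0, -0.0, -172.5]
ft_force: [-0.2, -0.4, -2.4]
gripper_width: 0.619
grip_force: 30.0
18.23 S [-41.7  -4.2 129.9] rot [ 1.7999e+02 -2.0000e-02 -1.7249e+02] F [-0.2 -0.4 -2.4] w 0.619 g 30.0 q [ -28.    1.  117.   -0.   61. -126.]
cheese front 92 [[  2.7   5.6 137.9]
 [ 18.2  18.5 148.8]
 [ 25.9  23.9 152.2]]
stop 222 [[ 38.8 -27.2  35. ]
 [ 39.9 -18.1  35.4]
 [ 51.8  -2.4  50.3]
 [ 68.2  24.9  59.2]]
```

View pics/t3.png

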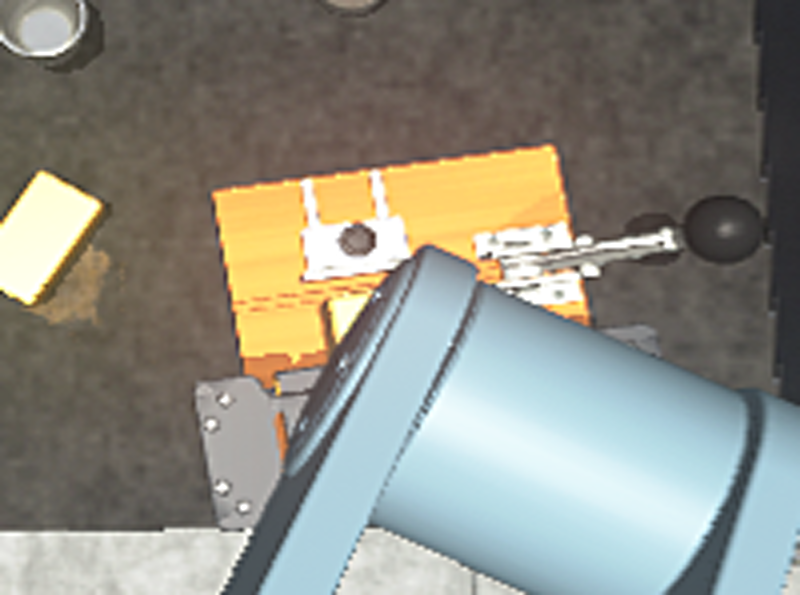

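The crop shows the knob over on the fence side at (725,228), the cheese's free end at (345,318) and the stop at (355,240), with a clear gap between the last two. The cheese end is at x=25.9 and the stop face at about 39, so I can lower it.

```bash
python3 -m inch '[[0.5,[0,0,0.9],[0,0,0]],[0.5,[0,0,0.9],[0,0,0]],[0.5,[0,0,0.9],[0,0,0]],[0.5,[0,0,0.5],[0,0,0]],[0.5,[0,0,0.15],[0,0,0]],[0.5,[0,0,0],[0,0,0]]]';python3 -c "from h import *;st()"
python3 -m inch '[[0.5,[0,0,0.05],[0,0,0]],[0.5,[0,0,0.05],[0,0,0]],[0.5,[0,0,0],[0,0,0]]]';python3 -c "from h import *;st()"
```

```text
time_s: 19.02
eef_pos: [0.4282, -0.0936, 0.0633]
tool_rot: [-180.0, 0.0, -172.3]
ft_force: [1.1, 0.6, -2.7]
gripper_width: 0.618
grip_force: 30.0
19.02 S [-41.2  -3.   63.3] rot [-1.7999e+02  1.0000e-02 -1.7234e+02] F [ 1.1  0.6 -2.7] w 0.618 g 30.0 q [ -28.    9.  119.    0.   52. -126.]
time_s: 19.4
eef_pos: [0.4281, -0.0938, 0.0613]
tool_rot: [-180.0, 0.0, -172.4]
ft_force: [-0.1, 1.1, -3.0]
gripper_width: 0.621
grip_force: 30.0
19.4 S [-41.3  -3.1  61.3] rot [-1.7999e+02  2.0000e-02 -1.7236e+02] F [-0.1  1.1 -3. ] w 0.621 g 30.0 q [ -28.    9.  119.   -0.   52. -126.]
```

```bash
python3 -m inch '[[0.5,[0,0,0.04],[0,0,0]],[0.5,[0,0,0.03],[0,0,0]],[0.5,[0,0,0],[0,0,0]]]';python3 -c "from h import *;st()"
python3 -m inch '[[0.5,[0,-0.1,0.02],[0,0,0]],[0.5,[0,-0.1,0],[0,0,0]],[0.5,[0,-0.1,0],[0,0,0]],[0.5,[0,0,0],[0,0,0]]]';python3 -c "from h import *;st()"
```

```text
time_s: 19.77
eef_pos: [0.4281, -0.0938, 0.0605]
tool_rot: [-180.0, -0.0, -172.3]
ft_force: [-3.6, 1.2, 8.9]
gripper_width: 0.619
grip_force: 30.0
19.77 S [-41.3  -3.1  60.5] rot [-1.8000e+02 -1.0000e-02 -1.7235e+02] F [-3.6  1.2  8.9] w 0.619 g 30.0 q [ -28.    9.  119.   -0.   52. -126.]
time_s: 20.27
eef_pos: [0.4293, -0.0983, 0.0605]
tool_rot: [179.9, 0.0, -172.4]
ft_force: [-2.4, 9.9, 15.8]
gripper_width: 0.621
grip_force: 30.0
20.27 S [-40.8  -7.7  60.5] rot [ 1.7986e+02  5.0000e-02 -1.7235e+02] F [-2.4  9.9 15.8] w 0.621 g 30.0 q [ -29.    9.  119.    0.   52. -126.]
```

```bash
python3 -m inch '[[0.5,[0,-0.08,-0.02],[0,0,0]],[0.5,[0,-0.08,0],[0,0,0]],[0.5,[0,-0.04,0],[0,0,0]],[0.5,[0,0,0],[0,0,0]]]';python3 -c "from h import *;st()"
python3 -m inch '[[0.5,[0,-0.04,0],[0,0,0]],[0.5,[0,0,0],[0,0,0]]]';python3 -c "from h import *;st()"
```

```text
time_s: 20.78
eef_pos: [0.4299, -0.1024, 0.0605]
tool_rot: [179.9, 0.1, -172.4]
ft_force: [-0.2, 8.8, 10.3]
gripper_width: 0.622
grip_force: 30.0
20.77 S [-40.8 -11.9  60.5] rot [ 1.7988e+02  6.0000e-02 -1.7238e+02] F [-0.2  8.8 10.3] w 0.622 g 30.0 q [ -29.   10.  118.    0.   52. -127.]
time_s: 21.02
eef_pos: [0.4299, -0.1025, 0.0605]
tool_rot: [179.8, 0.1, -172.4]
ft_force: [-0.6, 14.0, 12.6]
gripper_width: 0.62
grip_force: 30.0
21.02 S [-40.8 -12.   60.5] rot [ 1.7980e+02  6.0000e-02 -1.7238e+02] F [-0.6 14.  12.6] w 0.62 g 30.0 q [ -29.   10.  118.    0.   52. -127.]
```

Against the fence: y stopped at -12 while the force rose. Now I feed along it towards the stop.

```bash
python3 -m inch '[[0.5,[-0.15,0,0],[0,0,0]],[0.5,[-0.15,0,0],[0,0,0]],[0.5,[-0.15,0,0],[0,0,0]],[0.5,[-0.05,0,0],[0,0,0]],[0.5,[0,0,0],[0,0,0]]]';python3 -c "from h import *;st()"
python3 -m inch '[[0.5,[-0.05,0,0],[0,0,0]],[0.5,[-0.05,0,0],[0,0,0]],[0.5,[0,0,0],[0,0,0]]]';python3 -c "from h import *;st()"
```

```text
time_s: 21.65
eef_pos: [0.4336, -0.1018, 0.0599]
tool_rot: [179.7, -0.8, -172.2]
ft_force: [-30.3, 2.1, 34.3]
gripper_width: 0.618
grip_force: 30.0
21.65 S [-37.  -11.8  59.9] rot [ 179.71   -0.79 -172.22] F [-30.3   2.1  34.3] w 0.618 g 30.0 q [ -28.   11.  117.   -0.   53. -126.]
time_s: 22.02
eef_pos: [0.4356, -0.1015, 0.0599]
tool_rot: [179.7, -0.8, -172.2]
ft_force: [-30.7, 2.8, 34.2]
gripper_width: 0.622
grip_force: 30.0
22.02 S [-35.  -11.8  59.9] rot [ 179.71   -0.78 -172.23] F [-30.7   2.8  34.2] w 0.622 g 30.0 q [ -28.   11.  117.   -0.   53. -126.]
```

It snagged at x≈-37: the force stays at a constant 30 N with an upward component, well short of the stop, so the edge is probably caught on the blade slot. I back off, lift slightly and look.

```bash
python3 -m inch '[[0.5,[0.2,0,0],[0,0,0]],[0.5,[0.1,0,0],[0,0,0]],[0.5,[0,0.02,-0.1],[0,0,0]],[0.5,[0,0,-0.05],[0,0,0]],[0.5,[0,0,0],[0,0,0]]]'
python3 - <<'E'
from h import *
st()
for n in ['top','wrist','side']:
    c=cap(n); S=toS(cloud(c).reshape(-1,3)).reshape(420,560,3)*1000
    k=(S[...,2]>70)&(S[...,2]<95)&(S[...,0]<60)&(S[...,0]>-90)&(abs(S[...,1]+12)<27)
    q=S[k]; print(n,len(q)); 
    if len(q)>20:
        print(np.percentile(q,[1,50,99],axis=0).round(1).tolist())
        for a in range(-90,50,10):
            t=q[(q[:,0]>=a)&(q[:,0]<a+10)]
            if len(t)>5: print(a,len(t),np.median(t[:,2]).round(1),end='; ')
        print()
    cv2.imwrite(f'pics/{n}4.png',c['image'])
a=cv2.imread('pics/side4.png')[130:250,230:380]
cv2.imwrite('pics/s4.png',cv2.resize(a,None,fx=5,fy=5,interpolation=cv2.INTER_CUBIC))
E
```

```text
time_s: 22.65
eef_pos: [0.4343, -0.1017, 0.062]
tool_rot: [179.8, -0.1, -172.3]
ft_force: [0.6, 5.9, -3.1]
gripper_width: 0.619
grip_force: 30.0
22.65 S [-36.3 -11.8  62. ] rot [ 1.7982e+02 -1.1000e-01 -1.7235e+02] F [ 0.6  5.9 -3.1] w 0.619 g 30.0 q [ -29.   10.  118.    0.   52. -126.]
top 56
[[10.4, -1.7, 76.4], [23.7, 9.6, 81.7], [29.9, 14.8, 85.7]]
10 17 81.8; 20 38 81.7; 
wrist 13981
[[-69.7, -37.5, 72.3], [-48.6, -11.6, 81.5], [-4.0, 14.4, 82.9]]
-70 3722 80.8; -60 2863 81.5; -50 2722 81.6; -40 960 81.6; -30 108 82.2; -20 2186 81.7; -10 1416 81.7; 
side 283
[[-23.3, -35.1, 70.9], [8.1, -7.1, 82.1], [30.9, 14.9, 84.8]]
-20 44 82.1; -10 54 82.1; 0 50 82.2; 10 52 82.5; 20 59 82.4; 30 20 76.1;
```

View pics/s4.png

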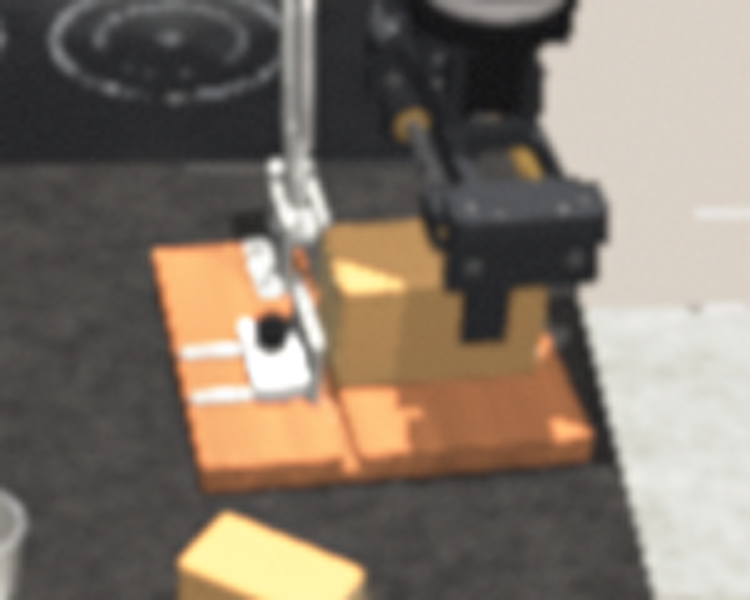

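The crop shows the cheese level and its front edge right at the blade slot line (≈(330,390)), with the stop plate at (310,340). I'll hop it over the slot about 2–3 mm up, then set it down and press.

```bash
python3 -m inch '[[0.5,[0,0,-0.05],[0,0,0]],[0.5,[-0.1,0,0],[0,0,0]],[0.5,[-0.1,0,0],[0,0,0]],[0.5,[-0.1,0,0],[0,0,0]],[0.5,[0,0,0],[0,0,0]]]';python3 -c "from h import *;st()"
python3 -m inch '[[0.5,[0,0,0.06],[0,0,0]],[0.5,[0,0,0.05],[0,0,0]],[0.5,[0,0,0],[0,0,0]]]';python3 -c "from h import *;st()"
```

```text
time_s: 23.42
eef_pos: [0.4394, -0.101, 0.0626]
tool_rot: [179.8, -0.2, -172.3]
ft_force: [-2.9, 4.7, -2.8]
gripper_width: 0.62
grip_force: 30.0
23.43 S [-31.1 -11.8  62.6] rot [ 179.81   -0.23 -172.34] F [-2.9  4.7 -2.8] w 0.62 g 30.0 q [ -28.   11.  117.    0.   53. -126.]
time_s: 23.8
eef_pos: [0.4401, -0.1009, 0.0609]
tool_rot: [179.8, -0.1, -172.3]
ft_force: [-2.9, 7.0, -0.3]
gripper_width: 0.618
grip_force: 30.0
23.8 S [-30.5 -11.8  60.9] rot [ 1.7982e+02 -1.4000e-01 -1.7234e+02] F [-2.9  7.  -0.3] w 0.618 g 30.0 q [ -28.   11.  117.    0.   52. -126.]
```

Nearly on the bed; now the last bit of feed to the stop and the set-down.

```bash
python3 -m inch '[[0.5,[0,0,0.02],[0,0,0]],[0.5,[-0.05,0,0.01],[0,0,0]],[0.5,[-0.05,0,0],[0,0,0]],[0.5,[0,0,0],[0,0,0]]]';python3 -c "from h import *;st()"
python3 -m inch '[[0.5,[-0.05,0,0],[0,0,0]],[0.5,[0,0,0],[0,0,0]]]';python3 -c "from h import *;st()"
```

```text
time_s: 24.3
eef_pos: [0.4415, -0.1007, 0.06]
tool_rot: [179.8, -0.2, -172.3]
ft_force: [-3.4, 4.5, -0.9]
gripper_width: 0.622
grip_force: 30.0
24.3 S [-29.1 -11.8  60. ] rot [ 179.81   -0.22 -172.33] F [-3.4  4.5 -0.9] w 0.622 g 30.0 q [ -28.   11.  117.    0.   52. -126.]
time_s: 24.55
eef_pos: [0.442, -0.1007, 0.06]
tool_rot: [179.8, -0.3, -172.3]
ft_force: [-5.2, 4.4, 1.3]
gripper_width: 0.622
grip_force: 30.0
24.55 S [-28.5 -11.8  60. ] rot [ 179.8    -0.28 -172.33] F [-5.2  4.4  1.3] w 0.622 g 30.0 q [ -28.   11.  117.   -0.   53. -126.]
```

```bash
python3 -m inch '[[0.5,[-0.05,0,0],[0,0,0]],[0.5,[-0.05,0,0],[0,0,0]],[0.5,[0,0,0],[0,0,0]]]';python3 -c "from h import *;st()"
python3 -m inch '[[0.5,[0,-0.02,0.03],[0,0,0]],[0.5,[0,0,0],[0,0,0]]]';python3 -c "from h import *;st()"
```

```text
time_s: 24.92
eef_pos: [0.4431, -0.1005, 0.06]
tool_rot: [179.8, -0.4, -172.3]
ft_force: [-10.3, 3.8, 6.0]
gripper_width: 0.623
grip_force: 30.0
24.93 S [-27.4 -11.8  60. ] rot [ 179.79   -0.4  -172.32] F [-10.3   3.8   6. ] w 0.623 g 30.0 q [ -28.   11.  116.   -0.   53. -125.]
time_s: 25.18
eef_pos: [0.4432, -0.1006, 0.0599]
tool_rot: [179.7, -0.4, -172.3]
ft_force: [-12.6, 6.6, 13.0]
gripper_width: 0.619
grip_force: 30.0
25.18 S [-27.4 -11.8  59.9] rot [ 179.75   -0.41 -172.31] F [-12.6   6.6  13. ] w 0.619 g 30.0 q [ -28.   11.  116.   -0.   53. -125.]
```

```bash
python3 -m inch '[[0.5,[-0.05,-0.02,0],[0,0,0]],[0.5,[-0.05,-0.02,0],[0,0,0]],[0.5,[0,0,0],[0,0,0]]]'
python3 - <<'E'
from h import *
st()
for n in ['top','side']:
    c=cap(n); S=toS(cloud(c).reshape(-1,3)).reshape(420,560,3)*1000
    im=c['image']
    k=(S[...,2]>76)&(S[...,2]<90)&(S[...,0]<60)&(S[...,0]>0)&(abs(S[...,1]+12)<27)
    q=S[k]; print(n,len(q),np.percentile(q[:,0],[50,90,98,100]).round(1),'y',np.percentile(q[:,1],[1,99]).round(1))
    k=(S[...,2]>25)&(S[...,2]<55)&(S[...,0]<44)&(S[...,0]>25)&(S[...,1]>-38)&(S[...,1]<25); print('low',k.sum(),np.percentile(S[k],[2,50,98],axis=0).round(1).tolist() if k.sum()>5 else '')
    a=im[180:290,270:370] if n=='top' else im[150:230,250:350]
    cv2.imwrite(f'pics/{n}5.png',cv2.resize(a,(400,400),interpolation=cv2.INTER_CUBIC))
cv2.imwrite('pics/c5.png',np.hstack([cv2.imread('pics/top5.png'),cv2.imread('pics/side5.png')]))
E
```

```text
time_s: 25.55
eef_pos: [0.4433, -0.1005, 0.0599]
tool_rot: [179.7, -0.7, -172.3]
ft_force: [-23.0, 7.0, 24.6]
gripper_width: 0.624
grip_force: 30.0
25.55 S [-27.3 -11.8  59.9] rot [ 179.65   -0.67 -172.25] F [-23.    7.   24.6] w 0.624 g 30.0 q [ -28.   12.  116.   -0.   53. -125.]
top 25 [34.  37.8 38.7 39. ] y [ 4.9 14.8]
low 17 [[26.8, 4.1, 31.8], [38.9, 16.4, 47.7], [43.6, 24.6, 54.9]]
side 213 [20.7 36.5 39.2 40.1] y [-34.9  14.2]
low 74 [[25.3, -23.4, 26.0], [33.7, 16.9, 40.9], [43.9, 24.8, 54.9]]
```

View pics/c5.png

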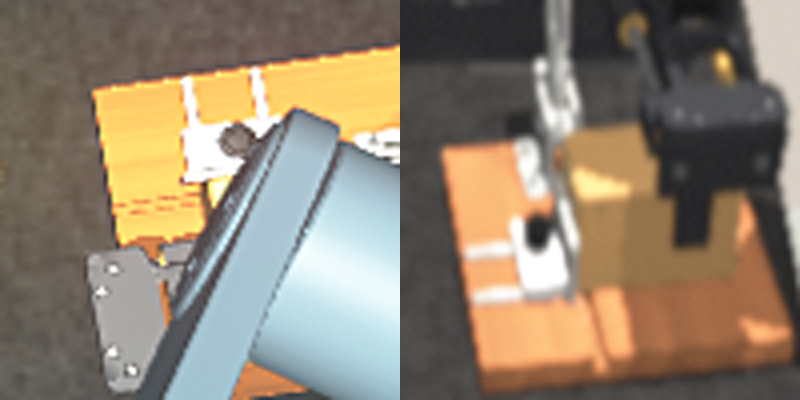

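Both crops show the cheese end meeting the stop plate (top crop (215,183), side crop (575,250)). Its front is at x≈39 and the push no longer advances. The tool is tipping slightly under the push, so I ease x and z a little and lean more on the fence.

```bash
python3 -m inch '[[0.5,[0.04,-0.04,-0.02],[0,0,0]],[0.5,[0,-0.03,-0.01],[0,0,0]],[0.5,[0,0,0],[0,0,0]],[0.5,[0,0,0],[0,0,0]]]'
python3 - <<'E'
from h import *
s=st(); print('Fslicer',(s['ft_force'][:2]@Rz).round(1))
c=cap('side'); S=toS(cloud(c).reshape(-1,3)).reshape(420,560,3)*1000
k=(S[...,2]>76)&(S[...,2]<90)&(S[...,0]<35)&(S[...,0]>-20)&(S[...,1]>-35)&(S[...,1]<10)
q=S[k];A=np.c_[q[:,:2],np.ones(len(q))];print('top plane slopes',np.linalg.lstsq(A,q[:,2],rcond=None)[0].round(3),np.median(q[:,2]))
E
```

```text
time_s: 26.15
eef_pos: [0.4432, -0.1006, 0.0599]
tool_rot: [179.5, -0.6, -172.3]
ft_force: [-15.4, 13.7, 17.3]
gripper_width: 0.62
grip_force: 30.0
26.15 S [-27.3 -11.9  59.9] rot [ 179.54   -0.56 -172.27] F [-15.4  13.7  17.3] w 0.62 g 30.0 q [ -28.   12.  116.    0.   53. -126.]
Fslicer [-13.5  15.6]
top plane slopes [ 4.000e-03 -1.000e-03  8.041e+01] 80.46072859782416
```

The top of the cheese is level at z≈80 mm, so it sits on the bed. It is pressed with about 13 N on the stop and 15 N on the fence, the yaw matches the slicer's, and the blade is on its rest. I hand it in.

```bash
python3 -c "from h import *;print(r.job_done())"
```

```text
the job is handed in; nothing more can be done
None
```

The job is handed in at about 26 s: the blade arm is back on its rest, and the gripper is still holding the cheese flat on the bed, pressed against the fence and the stop. I didn't touch the mug, glass or shaker.

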